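Lock the setting unit with its jam nut

TASK

Lock the blue setting unit at 4. Drop the loose square box spanner over the square head of the spindle, with its handle a little short of the steel stop post, and let it go; then push the red knob of the locknut lever clockwise (seen from above) until the spanner's handle bears on the post and holds the spindle, and the nut is firmly jammed. Leave the spanner fully down on the head, with 4 showing in the window, and do not disturb the oil can, the screw jar or the roll of tape.

Things in the scene. Friction and masses are not known exactly. Their poses are not given: they have to be found in the camera images.
- unit: Blue box-shaped setting unit (108 x 108 mm, top 54 mm above the table) on a grey 150 x 150 x 12 mm foot, fixed to the table. Origin on the spindle axis at table level; its -x side has the window in which a number of the white drum shows. The spindle is vertical.
- head (a point): Middle of the foot of the spindle's 40 x 40 mm square head, on the spindle axis, 72 mm above the table; the head stands 20 mm up from here (top 4 mm narrowed to 37 mm). z up; x, y square to the flats; turns with the spindle. +x is where the spanner's handle must point when it is put on (other ways round, the handle meets the post at a wrong number).
- stop_post: Upright steel stop post, 16 mm diameter, top 100 mm above the table, 110 mm from the spindle axis, fixed to the unit. Origin at table level on its axis. It lies clockwise of the spanner's handle as first put on, which has 0.1 to 0.5 rad to turn before it touches the post.
- spindle (a joint): Turn of the spindle with its number drum, rad, clockwise from above positive; 0 when 4 is centred in the window, one number per 0.5 rad. It starts between -0.6 and -0.25. It turns easily (0.08 N m) and the locknut drags it round (0.2 N m) unless it is held; held by the spanner against the post it stands at 0 within 0.08.
- clamp (a joint): How hard the locknut is jammed, rad of wind-up: 0 while it runs free; once on its seat it grows only under 0.35 N m and more (3 N m more per rad, at most 0.25) and stays at up to 0.11 when let go. Where the nut meets its seat differs each time and cannot be seen: after 0.3 to 0.6 rad of nut turn relative to the spindle.
- knob (a point): Middle (84 mm above the table) of the upright red knob, 22 mm diameter, bottom 59, top 101 mm above the table, at the end of the locknut's flat steel lever, 110 mm from the spindle axis. Push it clockwise from above; at the start it is on the robot's side of the unit. It travels 0.6 to 1.6 rad round the axis in all. About 3 N at the knob begins to jam the nut, 8 to 10 N jams it firmly.
- spanner: Loose square box spanner, 0.2 to 0.33 kg, lying flat. Origin: middle of the underside of its 70 x 70 x 16 mm ring, square hole 43 mm; +x points along the handle bar, 16 mm wide, 8 to 22 mm up, to a yellow round end 135 mm away. Centre of mass 24 mm from the origin along +x; near it an upright orange grip lug to lift it by: 16 mm thick across y, x 23 to 53 mm, top 42 mm above the underside.
- oil_can: Brass-coloured oil can with a long spout, 76 x 146 x 168 mm, a loose bystander; origin under its middle.
- screw_jar: White jar with blue lid, 75 x 80 x 102 mm, a loose bystander; origin under its middle.
- masking_tape: Roll of brown masking tape, 105 mm diameter, 25 mm high, lying flat, a loose bystander; origin under its middle.

How it is judged (in metres and radians):
On the way, in this order (a step that is already met when the one before it is completed fails the run):
1. the spanner is fully down on the square head and let go (horizontal distance between spanner and head below 0.005 m and z of spanner in the frame of head between -0.004 and 0.004 m and contact force between the fingers and spanner below 0.3 N), for 0.2 s.
2. the fingers push the lever while the spanner bears on the stop post and the nut jams (contact force between the fingers and lever above 3 N and contact force between spanner and stop_post above 2.5 N and value of joint clamp above 0.05 rad), for 0.05 s.
At the end, for the whole second after the job is handed in: The nut is jammed (clamp above 0.05 rad), the spindle stands at 4 within 0.12 rad, and the spanner rests fully down on the square head (within 4 mm in height, 5 mm sideways), at rest (value of joint clamp above 0.05 rad and value of joint spindle between -0.12 and 0.12 rad and horizontal distance between spanner and head below 0.005 m and z of spanner in the frame of head between -0.004 and 0.004 m and linear speed of spanner below 0.02 m/s); the robot touches nothing.
It fails at once if the oil can is moved by more than 30 mm (distance of oil_can from where it was at the start of the episode above 0.03 m).
It fails at once if the screw jar is moved by more than 30 mm (distance of screw_jar from where it was at the start of the episode above 0.03 m).
It fails at once if the roll of tape is moved by more than 30 mm (distance of masking_tape from where it was at the start of the episode above 0.03 m).
It also fails if it takes over 69 s, if anything falls off the work surface, if the arm or the gripper's body presses on something with over 40 N, if the wrist force passes 120 N, or if a joint passes its speed limit or range.

ROBOT

A 7-joint arm with a two-finger parallel gripper is mounted at the origin on the work surface; the furniture and walls round the work are solid. World frame = base frame: x ahead of the robot, y to its left, z up, the work surface at z = 0. Lengths are in m, angles in degrees, forces in N, time in s.
With the tool pointing down it reaches from about 0.35 to 0.9 m from the base axis. Payload 8.1 kg.
Tool frame: the origin (TCP) lies midway between the tips of the shut fingers; the grasp point (between the pads) lies 19 mm behind it; z points along the fingers, y is the line along which they close (so a half turn about z gives the same grasp; the last joint's range is limited). The gripper opens to 85 mm and grips with 20 to 120 N. Pads are 22 mm wide; open, the fingers measure 114 mm over their backs; the gripper's body (76 mm by 85 mm) begins 54 mm behind the grasp point. The pads swing forward as they close: fully open they stand 13 mm farther back than shut.
Start: joints at [-79.16, 24.895, 1.432, 90.138, -0.665, 64.973, -4.303], TCP at [0.18, 0.599, 0.192] pointing down, gripper open.
Joint ranges: [-149.89, 149.89], [-25.12, 119.58], [-72.63, 75.52], [4.76, 147.25], [-75.54, 255.54], [6.69, 114.76], [-157.13, 157.13]. Speed limits (degrees/s): [127.2, 127.2, 172.46, 172.46, 180, 180, 180].

INTERFACE

Orientations are given as a 3x3 rotation matrix whose columns are the frame's x, y, z axes.
In Python, from bench import env gives the robot as it stands.
- The arm moves only by the tool jog_arm, never from a script. Its argument "targets" is a list of rows, each a list of 3 entries, a list of its own where there are three numbers: the turn, a rotation vector about the world's x, y, z in units of 6 degrees (1.0 is 6 degrees), then the shift along the world's x, y, z in units of 60 mm (1.0 is 60 mm), then the finger opening in mm, from 0 to 85.4. In form: [[[wx, wy, wz], [x, y, z], fingers], ...]. A call has exactly 8 rows; each row shifts and turns the commanded pose from where the row before left it; what a row does not reach is not made up. A row lasts 1/8 s, in which the tool goes at most 62.5 mm and 10.7 degrees, less where a joint would pass 70% of its speed; a pose out of reach is approached as far as the arm can. A call is refused whole if a number of a shift passes 1 or a number of a turn 1, either way. A call with a gripper value outside its range is refused whole. The fingers move at their own pace and stop on an object; the grip force is fixed at half the most. Time passes only in rows, so rows that do not move let the fingers close, or fill a call up. It gives the time, the measured TCP pose, the force, the opening and the grip force at its end, in the units of the state.
- env.get_state(): the state, without advancing time (a new reading comes with each control period).
- env.capture(name): name is "scene" or "top" or "wrist"; returns a dict with "image" (400x640x3 uint8, blue, green, red), "camera_matrix" (3x3 intrinsics, pixels), "R" (3x3) and "t" (3): a world point X has camera coordinates R X + t; the wrist camera has in their place "hand_eye" (4x4, takes a point from camera to tool coordinates, whose origin is the TCP and whose axes are the flange's). Camera axes: x right, y down, z forward; pixel columns grow to the right and rows downward; lengths in m; the calibration is good to about 2 mm. A picture is of the moment at which its call begins: read the wrist's pose just before it. There is no depth.
- env.sign_off(): hands the job in; it is judged then, once.
The state is a dict: "time": time; "joints": joint angles; "joint_velocities": joint speeds; "effort": joint torques, N m; "tool_pos": TCP position; "tool_rot": TCP orientation; "wrist_force": force on the tool from outside, world axes, zero at the start; "torque": the same for the moment, N m; "grip_width": finger opening in m; "grip_force": force on a finger pad.
Only numpy, scipy, OpenCV 4.12 (cv2) and the standard library are available. Lean on these libraries where they do the work, as an engineer would, in place of code of your own. Each camera call takes 0.05 s, during which the arm holds its last target. There are 200 camera calls.

## Working session

There is one attempt and no reset: what is moved stays moved. The work goes in short steps, Python scripts to look and compute and a tool call to move; the robot and the scene stay as the last step left them, time stands still between calls to the robot, and variables do not carry over. Pictures are saved under pics/ and viewed, at most 10 in all, crops included, and the job is handed in when it is done.

Besides the shell and the picture viewer there is one more tool, called as a command line: name --argument value ..., lists and objects as JSON in quotes. jog_arm: Moves the arm, as the interface text tells. Its arguments: {"type":"object","properties":{"targets":{"type":"array"}},"required":["targets"]}

```bash
mkdir -p pics; ls; cat > h.py <<'E'
import numpy as np, cv2
from bench import env
def cap(n,f=None):
    s=env.get_state(); c=env.capture(n)
    K=np.array(c["camera_matrix"])
    if n=="wrist":
        H=np.array(c["hand_eye"]); T=np.eye(4); T[:3,:3]=s["tool_rot"]; T[:3,3]=s["tool_pos"]
        W=np.linalg.inv(T@H); R,t=W[:3,:3],W[:3,3]
    else: R,t=np.array(c["R"]),np.array(c["t"])
    if f: cv2.imwrite("pics/"+f,c["image"]); np.savez("pics/"+f+".npz",K=K,R=R,t=t,im=c["image"])
    return c["image"],K,R,t
def load(f):
    d=np.load("pics/"+f+".npz"); return d["im"],d["K"],d["R"],d["t"]
def ray(K,R,t,uv,z):
    C=-R.T@t; d=R.T@np.linalg.solve(K,[uv[0],uv[1],1.]); return C+d*(z-C[2])/d[2]
def proj(K,R,t,X):
    p=K@(R@np.asarray(X)+t); return p[:2]/p[2]
E
python3 - <<'E'
from h import *
for n in("scene","top"):
    i,K,R,t=cap(n,n+"0.png"); print(n,-R.T@t,K[0,0])
s=env.get_state(); print(s["tool_pos"],s["tool_rot"],s["wrist_force"],s["grip_width"],s["time"])
E
```

```text
pics
scene [ 0.06296912 -0.97900875  0.65594884] 465.0543485657934
top [ 0.48428928 -0.0768899   1.21692107] 403.6033625386478
[0.17971087 0.59806139 0.19149803] [[-9.57702231e-01  2.87760946e-01 -2.72718981e-04]
 [ 2.87761036e-01  9.57701182e-01 -1.42515918e-03]
 [-1.48921863e-04 -1.44335602e-03 -9.99998947e-01]] [-0.1065114   0.58895805 -0.01410625] 0.0851953712610136 0.1
```

View pics/top0.png

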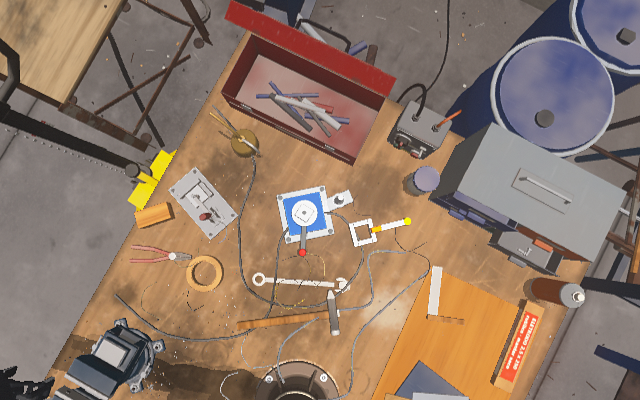

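View pics/scene0.png

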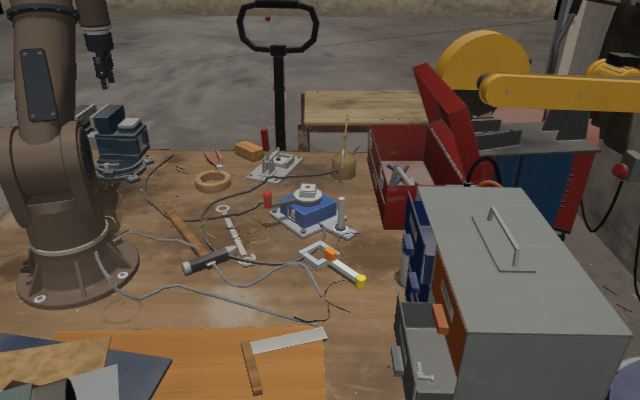

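```bash
python3 - <<'E'
from h import *
i,K,R,t=load("top0.png")
c=i[170:275,265:420]; cv2.imwrite("pics/c1.png",cv2.resize(c,None,fx=5,fy=5,interpolation=cv2.INTER_CUBIC))
i,K,R,t=load("scene0.png")
c=i[170:300,255:375]; cv2.imwrite("pics/c2.png",cv2.resize(c,None,fx=4.5,fy=4.5,interpolation=cv2.INTER_CUBIC))
E
```

```text
(no output)
```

View pics/c1.png

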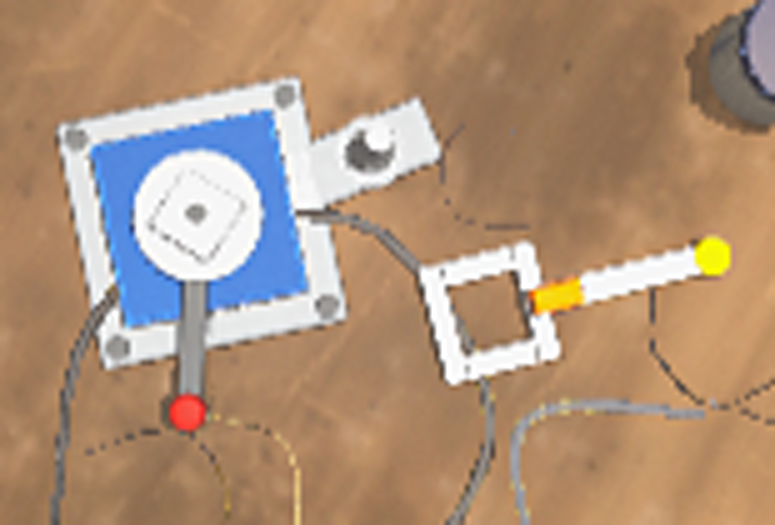

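View pics/c2.png

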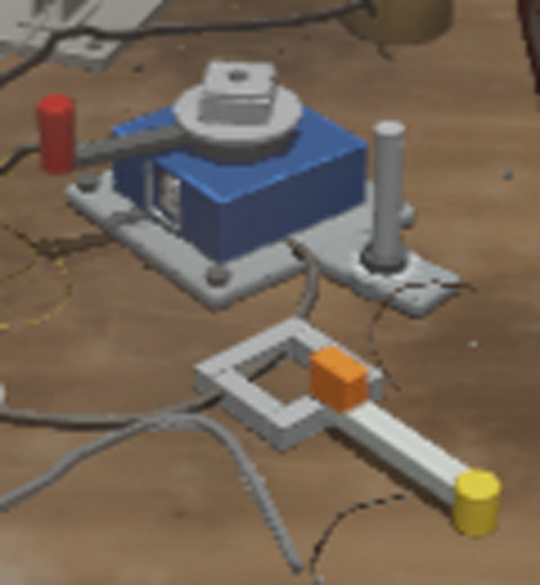

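```bash
python3 - <<'E'
from h import *
i,K,R,t=load("top0.png")
h=cv2.cvtColor(i,cv2.COLOR_BGR2HSV)
def m(lo,hi,x0,x1,y0,y1):
    k=cv2.inRange(h,lo,hi); z=np.zeros_like(k); z[y0:y1,x0:x1]=k[y0:y1,x0:x1]; ys,xs=np.nonzero(z); return np.array([xs.mean(),ys.mean()]),len(xs)
red=m((0,180,120),(6,255,255),290,315,240,265); yel=m((25,150,150),(33,255,255),395,420,210,235); ora=m((10,180,200),(22,255,255),365,385,220,240); 
print(red,yel,ora)
K_=ray(K,R,t,red[0],.1); Y=ray(K,R,t,yel[0],.025); O=ray(K,R,t,ora[0],.042)
cr=lambda u,v:(265+u/5-.4,170+v/5-.4)
H=ray(K,R,t,cr(196,213),.092); P=ray(K,R,t,cr(378,134),.1)
ring=[ray(K,R,t,cr(*p),.016) for p in((420,268),(528,243),(560,354),(455,382))]
rc=np.mean(ring,0)
cs=[ray(K,R,t,cr(*p),.092) for p in((187,168),(246,208),(207,262),(150,218))]
az=lambda v:np.degrees(np.arctan2(v[1],v[0]))
print("knob",K_,"yel",Y,"ora",O,"head",H,"post",P,"ring",rc)
print("knob r,az",np.linalg.norm((K_-H)[:2]),az(K_-H),"post",np.linalg.norm((P-H)[:2]),az(P-H))
print("spanner az",az(Y-rc),az(O-rc),np.linalg.norm(Y-rc))
for a in range(4): print("edge",az(cs[(a+1)%4]-cs[a]),np.linalg.norm(cs[(a+1)%4]-cs[a]))
s=env.get_state(); print(s["joints"],s["tool_pos"])
E
```

```text
(array([301.8974359 , 252.20512821]), 39) (array([407.11363636, 220.79545455]), 44) (array([375.41666667, 229.        ]), 12)
knob [ 0.43971891 -0.02990287  0.1       ] yel [ 0.51990258 -0.33930547  0.025     ] ora [ 0.49822836 -0.24249913  0.042     ] head [ 0.55004162 -0.03764183  0.092     ] post [ 0.59065237 -0.14018972  0.1       ] ring [ 0.49096636 -0.20826632  0.016     ]
knob r,az 0.11059381218140668 175.98736508904716 post 0.11029643088760892 -68.39556940718876
spanner az -77.54770850948903 -78.02306111299957 0.13449745615629613
edge -125.7881167493312 0.039900376435243405
edge 142.60401064964702 0.037119024969334224
edge 50.78779581526869 0.040223262130740775
edge -37.92131726194084 0.03472609961196986
[-79.16123608  24.93257364   1.43322253  90.18473313  -0.66463066
  64.97414355  -4.3034593 ] [0.17971087 0.59806139 0.19149803]
```

jog_arm --targets '[[[0,0,-0.63],[0.5,-0.88,0],60],[[0,0,-0.63],[0.5,-0.88,0],60],[[0,0,-0.63],[0.5,-0.88,0],60],[[0,0,-0.63],[0.5,-0.88,0],60],[[0,0,-0.63],[0.5,-0.88,0],60],[[0,0,-0.63],[0.5,-0.88,0],60],[[0,0,-0.63],[0.5,-0.88,0],60],[[0,0,-0.63],[0.5,-0.88,0],60]]'

```text
time: 1.1
tool_pos: [0.4203, 0.1744, 0.1923]
tool_rot: [[-0.681, 0.732, 0.0], [0.732, 0.681, 0.0], [0.0, 0.0, -1.0]]
wrist_force: [1.9, 0.3, -0.2]
grip_width: 0.0601
grip_force: 0.0
```

jog_arm --targets '[[[0,0,-0.64],[0.17,-0.88,0],60],[[0,0,-0.64],[0.17,-0.88,0],60],[[0,0,-0.64],[0.17,-0.88,0],60],[[0,0,-0.64],[0.17,-0.88,0],60],[[0,0,-0.64],[0.17,-0.88,0],60],[[0,0,-0.64],[0.17,-0.88,0],60],[[0,0,-0.64],[0.17,-0.88,0],60],[[0,0,-0.64],[0.17,-0.88,0],60]]'

```text
time: 2.1
tool_pos: [0.5015, -0.2476, 0.192]
tool_rot: [[-0.212, 0.977, -0.0], [0.977, 0.212, 0.0], [0.0, -0.0, -1.0]]
wrist_force: [0.4, 0.4, 0.0]
grip_width: 0.0602
grip_force: 0.0
```

```bash
python3 - <<'E'
from h import *
cap("wrist","w1.png")
s=env.get_state(); print(s["tool_pos"],s["tool_rot"],s["joints"],s["wrist_force"],s["time"])
E
```

```text
[ 0.50119241 -0.25579508  0.19259456] [[-2.02308254e-01  9.79321315e-01  1.06443445e-03]
 [ 9.79306081e-01  2.02311044e-01 -5.46269027e-03]
 [-5.56507586e-03 -6.27401975e-05 -9.99984513e-01]] [ -7.25299343  21.41729546  39.25959471 101.44408229 -14.86125034
  62.25770198  48.67809888] [ 0.3985564  -6.37259454  1.8077094 ] 2.15
```

View pics/w1.png

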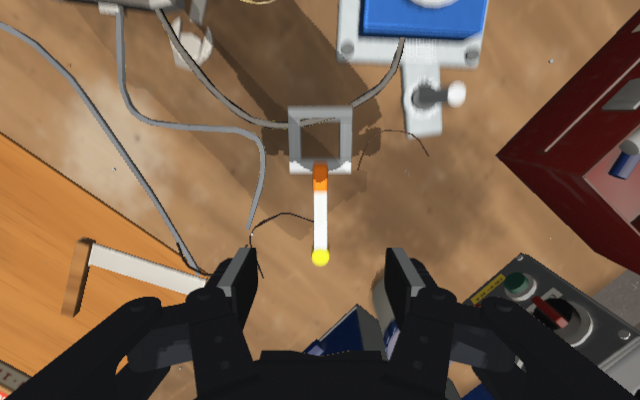

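```bash
cat > sp.py <<'E'
from h import *
i,K,R,t=cap("wrist","w2.png")
s=env.get_state(); print(s["tool_pos"])
h=cv2.cvtColor(i,cv2.COLOR_BGR2HSV)
o=cv2.inRange(h,(5,180,90),(18,255,255)); o[:150]=0;o[215:]=0;o[:,:290]=0;o[:,350:]=0
y=cv2.inRange(h,(25,180,120),(33,255,255)); y[:230]=0;y[280:]=0;y[:,:290]=0;y[:,350:]=0
for n,m,z in(("o",o,.042),("y",y,.025)):
    ys,xs=np.nonzero(m); print(n,len(xs),xs.min(),xs.max(),ys.min(),ys.max(),ray(K,R,t,(xs.mean(),ys.mean()),z))
g=cv2.inRange(h,(0,0,70),(180,60,255)); g[:100]=0;g[175:]=0;g[:,:282]=0;g[:,358:]=0
cs,_=cv2.findContours(g,cv2.RETR_EXTERNAL,cv2.CHAIN_APPROX_NONE); c=max(cs,key=cv2.contourArea)
print(cv2.contourArea(c),cv2.minAreaRect(c))
b=cv2.boxPoints(cv2.minAreaRect(c)); W=[ray(K,R,t,p,.016) for p in b]; print(b,np.array(W),np.mean(W,0))
cv2.imwrite("pics/w2c.png",cv2.resize(i[90:280,230:410],None,fx=3.1,fy=3.1,interpolation=cv2.INTER_CUBIC))
E
python3 sp.py
```

```text
[ 0.50058948 -0.25290843  0.19228471]
o 429 314 329 152 181 [ 0.499752   -0.24375576  0.042     ]
y 220 314 331 239 254 [ 0.52101711 -0.33936238  0.025     ]
3735.0 ((318.0, 131.0), (62.0, 72.0), 90.0)
[[282. 100.]
 [354. 100.]
 [354. 162.]
 [282. 162.]] [[ 0.44489453 -0.18706207  0.016     ]
 [ 0.51963532 -0.17152258  0.016     ]
 [ 0.53495451 -0.23577871  0.016     ]
 [ 0.45615313 -0.25216312  0.016     ]] [ 0.48890937 -0.21163162  0.016     ]
```

View pics/w2c.png

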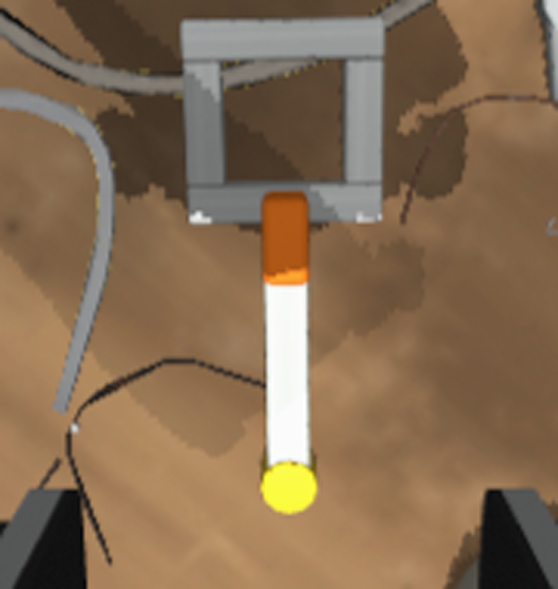

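```bash
python3 - <<'E'
from h import *
i,K,R,t=load("w2.png")
print("cam",-R.T@t)
cr=lambda u,v:(230+u/3.1-.35,90+v/3.1-.35)
az=lambda v:np.degrees(np.arctan2(v[1],v[0]))
rg=np.array([ray(K,R,t,cr(*p),.016) for p in((182,20),(383,20),(382,221),(190,221))]);print(rg, rg.mean(0))
for a in range(4): print(az(rg[(a+1)%4]-rg[a]),np.linalg.norm(rg[(a+1)%4]-rg[a]))
hl=np.array([ray(K,R,t,cr(*p),.016) for p in((222,60),(344,60),(344,184),(225,184))]);print(hl.mean(0))
for a in range(4): print(az(hl[(a+1)%4]-hl[a]),np.linalg.norm(hl[(a+1)%4]-hl[a]))
L=np.array([ray(K,R,t,cr(*p),.042) for p in((285,192),(286,285))]);print(L,np.linalg.norm(L[1]-L[0]))
Y=ray(K,R,t,cr(289,488),.025); print("az",az(Y-hl.mean(0)),az(Y-L.mean(0)))
E
```

```text
cam [ 0.48691721 -0.18754796  0.37416745]
[[ 0.45080577 -0.18182401  0.016     ]
 [ 0.51789524 -0.16787536  0.016     ]
 [ 0.53344948 -0.23487746  0.016     ]
 [ 0.46572631 -0.24895848  0.016     ]] [ 0.4919692  -0.20838382  0.016     ]
11.745107027002474 0.06852416954065849
-76.93054024846674 0.06878383321170886
-168.25439428909655 0.0691715466941613
102.53024123926791 0.06877251830252624
[ 0.49177027 -0.20834907  0.016     ]
11.74520195146193 0.04204119570803648
-77.25907634770842 0.042443900184503475
-168.2544902943772 0.042428601091601084
102.21796620440067 0.04243916356658478
[[ 0.49637055 -0.22859806  0.042     ]
 [ 0.50313943 -0.25936267  0.042     ]] 0.03150046446900692
az -77.390364798491 -77.3982637075262
```

jog_arm --targets '[[[0,0,0],[0,0,-0.2],60],[[0,0,0],[0,0,-0.4],60],[[0,0,0],[0,0,-0.4],60],[[0,0,0],[0,0,-0.4],60],[[0,0,0],[0,0,-0.4],60],[[0,0,0],[0,0,-0.2],60],[[0,0,0],[0,0,0],60],[[0,0,0],[0,0,0],60]]'

```text
time: 3.2
tool_pos: [0.5019, -0.2462, 0.0729]
tool_rot: [[-0.214, 0.977, 0.001], [0.977, 0.214, -0.0], [-0.0, 0.001, -1.0]]
wrist_force: [-0.1, 0.2, -0.3]
grip_width: 0.0599
grip_force: 0.0
```

jog_arm --targets '[[[0,0,0],[-0.025,-0.02,-0.3],60],[[0,0,0],[0,0,-0.3],60],[[0,0,0],[0,0,-0.2],60],[[0,0,0],[0,0,-0.09],40],[[0,0,0],[0,0,0],20],[[0,0,0],[0,0,0],5],[[0,0,0],[0,0,0],5],[[0,0,0],[0,0,0],5]]'

```text
time: 4.2
tool_pos: [0.5002, -0.2475, 0.0191]
tool_rot: [[-0.213, 0.977, 0.001], [0.977, 0.213, -0.0], [-0.0, 0.001, -1.0]]
wrist_force: [-0.2, 0.3, -0.0]
grip_width: 0.0046
grip_force: 0.0
```

jog_arm --targets '[[[0,0,0],[0,0,0],5],[[0,0,0],[0,0,0],5],[[0,0,0],[0,0,0.1],5],[[0,0,0],[0,0,0.2],5],[[0,0,0],[0,0,0.4],5],[[0,0,0],[0,0,0.4],5],[[0,0,0],[0,0,0.4],5],[[0,0,0],[0,0,0.2],5]]'

```text
time: 5.2
tool_pos: [0.5006, -0.2478, 0.1227]
tool_rot: [[-0.213, 0.977, 0.002], [0.977, 0.213, -0.001], [-0.001, 0.002, -1.0]]
wrist_force: [-0.1, 0.3, 0.1]
grip_width: 0.0048
grip_force: 0.0
```

```bash
python3 - <<'E'
from h import *
cap("wrist","w3.png"); cap("scene","s3.png")
s=env.get_state(); print(s["tool_pos"],s["grip_width"])
i=load("s3.png")[0]; w=load("w3.png")[0]
a=cv2.resize(i[150:310,230:390],(390,390),interpolation=cv2.INTER_CUBIC)
b=cv2.resize(w[100:400,170:470],(390,390),interpolation=cv2.INTER_CUBIC)
cv2.imwrite("pics/c3.png",np.hstack([a,b]))
E
```

```text
[ 0.500705   -0.2477585   0.12222354] 0.004939539959234454
```

View pics/c3.png

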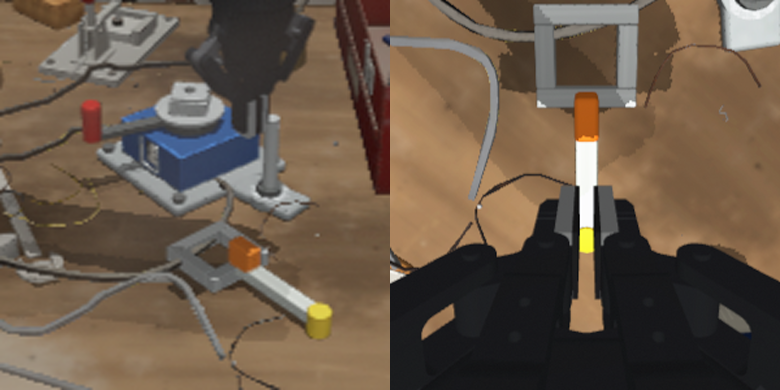

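```bash
python3 - <<'E'
from h import *
s=env.get_state(); P=np.array(s["tool_pos"]); print(P,s["tool_rot"],s["joints"])
for f in("w3.png","s3.png"):
    i,K,R,t=load(f); print(f,K[0,0],"cam",-R.T@t,"TCP px",proj(K,R,t,P),"lug",proj(K,R,t,[.5,-.2455,.042]),"TCPlow",proj(K,R,t,[P[0],P[1],.02]))
c=env.capture("wrist"); print(c["hand_eye"])
E
```

```text
[ 0.500705   -0.2477585   0.12222354] [[-2.13347969e-01  9.76973245e-01  2.43369709e-03]
 [ 9.76975663e-01  2.13349964e-01 -5.89066286e-04]
 [-1.09473119e-03  2.25198673e-03 -9.99996865e-01]] [ -5.55943071  25.4397818   36.7293056  106.82811429 -18.64751772
  53.64532489  52.00747919]
w3.png 321.8300186922902 cam [ 0.48531238 -0.18061852  0.30462758] TCP px [321.11592384 229.11900037] lug [320.55432546 192.69613079] TCPlow [320.73875131 189.26575673]
s3.png 465.0543485657934 cam [ 0.06296912 -0.97900875  0.65594884] TCP px [332.33908616 219.63343457] lug [330.87840342 249.60891551] TCPlow [331.47750463 257.99617994]
[[ 1.27675931e-03 -9.61323024e-01 -2.75420431e-01  6.87156169e-02]
 [ 9.99999185e-01  1.22423027e-03  3.62636559e-04 -1.94838734e-04]
 [-1.14328439e-05 -2.75420669e-01  9.61323803e-01 -1.81963061e-01]
 [ 0.00000000e+00  0.00000000e+00  0.00000000e+00  1.00000000e+00]]
```

```bash
python3 - <<'E'
from h import *
i,K,R,t=load("w3.png");i2,K2,R2,t2=load("s3.png")
P1=K@np.c_[R,t];P2=K2@np.c_[R2,t2]
for a,b in(((321,244),(335.5,206)),((321,243),(335.5,208))):
    X=cv2.triangulatePoints(P1,P2,np.array(a,float).reshape(2,1),np.array(b,float).reshape(2,1)); print(X[:3,0]/X[3,0])
for d in(0,.01,.02,.03): 
    X=[.5007,-.2478,.1222+d]; print(d,proj(K,R,t,X),proj(K2,R2,t2,X))
cv2.imwrite("pics/c4.png",np.hstack([cv2.resize(i2[165:245,290:370],(390,390),interpolation=cv2.INTER_CUBIC),cv2.resize(i[180:280,270:370],(390,390),interpolation=cv2.INTER_CUBIC)]))
E
```

```text
[ 0.50517102 -0.24681361  0.15372892]
[ 0.50497448 -0.24781296  0.14943624]
0 [321.09294488 229.16652781] [332.34655857 219.65229841]
0.01 [321.15017704 235.34262156] [332.43539842 215.69829776]
0.02 [321.21368957 242.19644818] [332.52509109 211.70634111]
0.03 [321.28457623 249.84604023] [332.61564891 207.6758793 ]
```

View pics/c4.png

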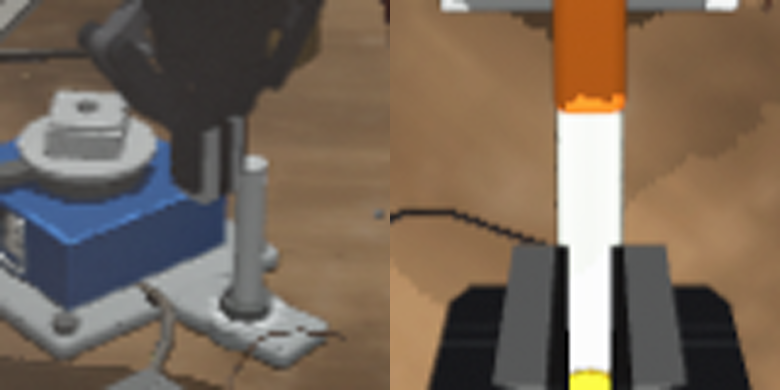

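jog_arm --targets '[[[0,0,0],[0,0,-0.1],45],[[0,0,0],[0,0,-0.3],45],[[0,0,0],[0,0,-0.5],45],[[0,0,0],[0,0,-0.5],45],[[0,0,0],[0,0,-0.35],45],[[0,0,0],[0,0,-0.2],45],[[0,0,0],[0,0,-0.1],45],[[0,0,0],[0,0,0],45]]'

```text
time: 6.35
tool_pos: [0.4998, -0.2475, -0.0024]
tool_rot: [[-0.213, 0.977, -0.0], [0.977, 0.213, 0.0], [0.0, -0.0, -1.0]]
wrist_force: [0.5, -0.4, -0.0]
grip_width: 0.0449
grip_force: 0.0
```

jog_arm --targets '[[[0,0,0],[0,0,0],45],[[0,0,0],[0,0,0],30],[[0,0,0],[0,0,0],5],[[0,0,0],[0,0,0],5],[[0,0,0],[0,0,0],5],[[0,0,0],[0,0,0],5],[[0,0,0],[0,0,0],5],[[0,0,0],[0,0,0],5]]'

```text
time: 7.35
tool_pos: [0.5004, -0.2475, -0.0016]
tool_rot: [[-0.213, 0.977, 0.001], [0.977, 0.213, -0.0], [-0.0, 0.001, -1.0]]
wrist_force: [-0.7, 0.7, 5.1]
grip_width: 0.0132
grip_force: 58.6
```

jog_arm --targets '[[[0,0,0],[0,0,0.1],5],[[0,0,0],[0,0,0.25],5],[[0,0,0],[0,0,0.35],5],[[0,0,0],[0,0,0.4],5],[[0,0,0],[0,0,0.4],5],[[0,0,0],[0,0,0.4],5],[[0,0,0],[0,0,0.2],5],[[0,0,0],[0,0,0],5]]'

```text
time: 8.35
tool_pos: [0.5004, -0.2475, 0.1246]
tool_rot: [[-0.213, 0.977, 0.002], [0.977, 0.213, -0.0], [-0.001, 0.001, -1.0]]
wrist_force: [0.7, -0.2, -3.4]
grip_width: 0.0136
grip_force: 58.8
```

jog_arm --targets '[[[0,0,0.4],[0.1,0.2,0],5],[[0,0,0.8],[0.2,0.4,0],5],[[0,0,1.0],[0.2,0.5,0],5],[[0,0,1.0],[0.2,0.5,0],5],[[0,0,1.0],[0.2,0.5,0],5],[[0,0,1.0],[0.2,0.5,0],5],[[0,0,0.9],[0.16,0.3,0],5],[[0,0,0.6],[0.1,0.18,0],5]]'

```text
time: 9.35
tool_pos: [0.5823, -0.0603, 0.1237]
tool_rot: [[-0.798, 0.603, -0.0], [0.603, 0.798, 0.0], [0.0, 0.0, -1.0]]
wrist_force: [0.2, 0.1, -1.4]
grip_width: 0.0134
grip_force: 58.8
```

jog_arm --targets '[[[0,0,0],[0,0,0],5],[[0,0,0],[0,0,0],5],[[0,0,0],[0,0,0],5],[[0,0,0],[0,0,0],5],[[0,0,0],[0,0,0],5],[[0,0,0],[0,0,0],5],[[0,0,0],[0,0,0],5],[[0,0,0],[0,0,0],5]]'

```text
time: 10.35
tool_pos: [0.5815, -0.0626, 0.1238]
tool_rot: [[-0.794, 0.609, 0.0], [0.609, 0.794, 0.0], [-0.0, 0.0, -1.0]]
wrist_force: [0.8, -0.1, -2.3]
grip_width: 0.0136
grip_force: 58.8
```

```bash
python3 - <<'E'
from h import *
i,K,R,t=cap("wrist","w4.png"); s=env.get_state(); print(s["tool_pos"],s["wrist_force"],s["torque"])
j,*_=cap("scene","s4.png")
cv2.imwrite("pics/c5.png",np.hstack([cv2.resize(i[60:260,220:420],(500,500),interpolation=cv2.INTER_CUBIC),cv2.resize(j[150:270,255:325],(292,500),interpolation=cv2.INTER_CUBIC)]))
E
```

```text
[ 0.58153947 -0.06257532  0.12382334] [-0.78106306  0.27882842 -1.9856084 ] [-0.04487035 -0.02823783 -0.02497972]
```

View pics/c5.png

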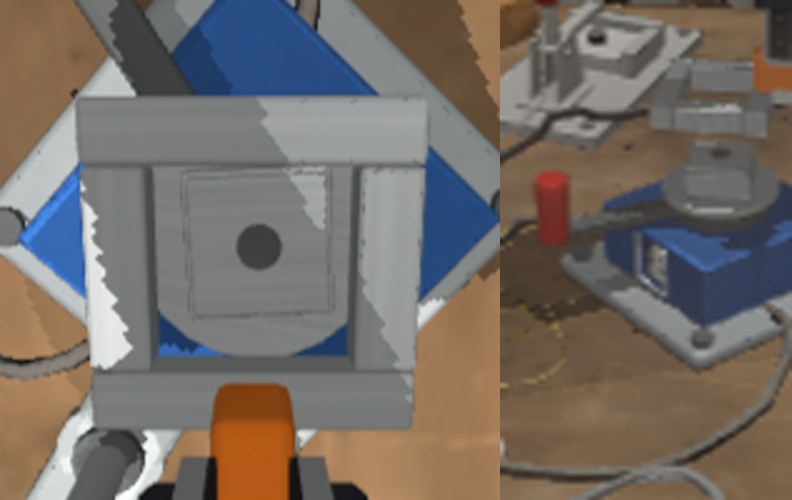

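```bash
python3 - <<'E'
from h import *
i,K,R,t=load("w4.png")
cr=lambda u,v:(220+u/2.5-.3,60+v/2.5-.3)
az=lambda v:np.degrees(np.arctan2(v[1],v[0]))
def q(n,pts,z):
    g=np.array([ray(K,R,t,cr(*p),z) for p in pts]); print(n,g.mean(0)[:2],[round(float((az(g[(a+1)%4]-g[a])+90*a+360)%360),1) for a in range(4)],[round(float(np.linalg.norm(g[(a+1)%4]-g[a])*1e3),1) for a in range(4)])
q("head",((181,174),(331,167),(335,309),(194,318)),.092)
for z in(.139,.1414,.144): q("ring",((78,98),(428,98),(412,428),(92,428)),z)
q("hole",((150,166),(360,166),(355,371),(156,371)),.1414)
print("hole dot",ray(K,R,t,cr(258,247),.092))
# refine head edges
g=cv2.cvtColor(i,cv2.COLOR_BGR2GRAY)
s=env.get_state(); print(s["tool_pos"],az(np.array(s["tool_rot"])[:2,0]))
E
```

```text
head [ 0.55092912 -0.03759414] [55.2, 55.8, 56.3, 56.5] [38.9, 37.6, 38.4, 38.4]
ring [ 0.5492721  -0.03890899] [52.6, 53.1, 52.6, 51.7] [69.1, 69.5, 70.8, 69.5]
ring [ 0.54894054 -0.0386542 ] [52.6, 53.1, 52.6, 51.7] [68.1, 68.5, 69.7, 68.5]
ring [ 0.54858134 -0.03837818] [52.6, 53.1, 52.6, 51.7] [67.0, 67.4, 68.6, 67.4]
hole [ 0.5492496  -0.03816495] [52.6, 53.3, 52.6, 52.3] [41.8, 42.6, 42.5, 42.6]
hole dot [ 0.55125217 -0.03859207  0.092     ]
[ 0.58150287 -0.06259923  0.12379976] 142.51753455420166
```

jog_arm --targets '[[[0,0,0.3],[0.023,0.02,0],5],[[0,0,0.27],[0.02,0.015,0],5],[[0,0,0],[0,0,-0.1],5],[[0,0,0],[0,0,-0.2],5],[[0,0,0],[0,0,-0.15],5],[[0,0,0],[0,0,-0.05],5],[[0,0,0],[0,0,0],5],[[0,0,0],[0,0,0],5]]'

```text
time: 11.45
tool_pos: [0.5844, -0.0606, 0.0941]
tool_rot: [[-0.828, 0.56, 0.001], [0.56, 0.828, -0.0], [-0.0, 0.0, -1.0]]
wrist_force: [0.6, 0.3, -2.4]
grip_width: 0.0134
grip_force: 58.7
```

```bash
python3 - <<'E'
from h import *
i,K,R,t=cap("wrist","w5.png"); s=env.get_state(); print(s["tool_pos"],s["wrist_force"])
c=cv2.resize(i[60:260,220:420],(600,600),interpolation=cv2.INTER_CUBIC); cv2.imwrite("pics/c6.png",c)
E
```

```text
[ 0.58438538 -0.06059118  0.09415081] [ 0.10218346  0.44248644 -1.80684094]
```

View pics/c6.png

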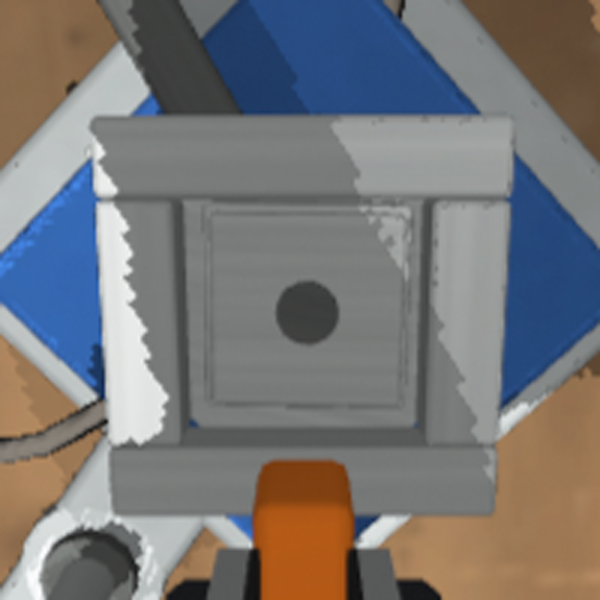

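```bash
python3 - <<'E'
from h import *
i,K,R,t=load("w5.png")
cr=lambda u,v:(220+u/3-.3,60+v/3-.3)
az=lambda v:np.degrees(np.arctan2(v[1],v[0]))
def q(n,pts,z):
    g=np.array([ray(K,R,t,cr(*p),z) for p in pts]); print(n,g.mean(0)[:2],[round(float((az(g[(a+1)%4]-g[a])+90*a+360)%360),1) for a in range(4)],[round(float(np.linalg.norm(g[(a+1)%4]-g[a])*1e3),1) for a in range(4)])
q("head",((201,203),(413,203),(412,408),(203,404)),.092)
q("ring",((93,117),(513,117),(494,515),(112,513)),.1117)
q("hole",((180,198),(432,198),(427,445),(184,445)),.1117)
print("dot",ray(K,R,t,cr(307,313),.092))
E
```

```text
head [ 0.55052914 -0.0377835 ] [56.0, 57.5, 54.9, 54.9] [39.4, 39.4, 41.2, 38.6]
ring [ 0.55032361 -0.03862552] [56.0, 56.6, 55.7, 55.5] [68.0, 68.8, 69.4, 68.4]
hole [ 0.55045052 -0.03814874] [56.0, 56.9, 56.0, 54.9] [41.7, 42.8, 43.2, 42.8]
dot [ 0.55138408 -0.03842478  0.092     ]
```

jog_arm --targets '[[[0,0,0],[0,0,-0.05],5],[[0,0,0],[0,0,-0.06],5],[[0,0,0],[0,0,-0.06],5],[[0,0,0],[0,0,-0.06],5],[[0,0,0],[0,0,-0.06],5],[[0,0,0],[0,0,-0.05],5],[[0,0,0],[0,0,-0.03],5],[[0,0,0],[0,0,0],5]]'

```text
time: 12.5
tool_pos: [0.584, -0.0605, 0.0715]
tool_rot: [[-0.828, 0.56, -0.0], [0.56, 0.828, 0.0], [0.0, -0.0, -1.0]]
wrist_force: [-0.5, -0.0, -2.0]
grip_width: 0.0137
grip_force: 58.8
```

Went down freely, about 1 mm above the seat. Lower the last bit and release.

jog_arm --targets '[[[0,0,0],[0,0,-0.015],5],[[0,0,0],[0,0,-0.005],5],[[0,0,0],[0,0,0],5],[[0,0,0],[0,0,0],30],[[0,0,0],[0,0,0],30],[[0,0,0],[0,0,0],30],[[0,0,0],[0,0,0],30],[[0,0,0],[0,0,0],30]]'

```text
time: 13.5
tool_pos: [0.5841, -0.0605, 0.0704]
tool_rot: [[-0.828, 0.56, -0.0], [0.56, 0.828, 0.0], [0.0, 0.0, -1.0]]
wrist_force: [0.9, -0.1, -0.6]
grip_width: 0.0302
grip_force: 0.0
```

jog_arm --targets '[[[0,0,0],[0,0,0],30],[[0,0,0],[0,0,0.2],30],[[0,0,0],[0,0,0.4],30],[[0,0,0],[0,0,0.6],30],[[0,0,0],[0,0,0.6],30],[[0,0,0],[0,0,0.2],30],[[0,0,0],[0,0,0],5],[[0,0,0],[0,0,0],0]]'

```text
time: 14.5
tool_pos: [0.5833, -0.0604, 0.1893]
tool_rot: [[-0.828, 0.56, -0.002], [0.56, 0.828, 0.0], [0.002, -0.001, -1.0]]
wrist_force: [-0.3, -0.2, -0.2]
grip_width: 0.0002
grip_force: 0.0
```

```bash
python3 - <<'E'
from h import *
def red(n,f,z=None):
    i,K,R,t=cap(n,f); h=cv2.cvtColor(i,cv2.COLOR_BGR2HSV); m=cv2.inRange(h,(0,190,90),(6,255,255))|cv2.inRange(h,(176,190,90),(180,255,255))
    return i,K,R,t,m
i,K,R,t=cap("top","t6.png"); h=cv2.cvtColor(i,cv2.COLOR_BGR2HSV)
m=cv2.inRange(h,(0,180,120),(6,255,255)); m[:240]=0;m[265:]=0;m[:,:285]=0;m[:,320:]=0
ys,xs=np.nonzero(m); print(len(xs),ray(K,R,t,(xs.mean(),ys.mean()),.1))
m=cv2.inRange(h,(25,150,120),(33,255,255)); m[:100]=0;m[240:]=0;m[:,:300]=0;m[:,400:]=0
ys,xs=np.nonzero(m); Y=ray(K,R,t,(xs.mean(),ys.mean()),.097);print(len(xs),Y,np.hypot(*(Y[:2]-[.5505,-.038])),np.degrees(np.arctan2(Y[1]+.038,Y[0]-.5505)))
i,K,R,t=cap("wrist","w6.png"); h=cv2.cvtColor(i,cv2.COLOR_BGR2HSV)
m=cv2.inRange(h,(25,180,100),(33,255,255)); ys,xs=np.nonzero(m); print(len(xs), (xs.mean(),ys.mean()) if len(xs) else 0)
s=env.get_state(); print(s["tool_pos"],s["tool_rot"],s["wrist_force"],s["joints"],s["time"])
E
```

```text
0 [nan nan nan]
0 [nan nan nan] nan nan
0 0
[ 0.58334203 -0.06040621  0.18917668] [[-8.28446209e-01  5.60064553e-01 -2.13925455e-03]
 [ 5.60065931e-01  8.28448037e-01 -5.53310327e-05]
 [ 1.74127228e-03 -1.24396237e-03 -9.99997710e-01]] [0.85680908 0.09448271 0.14729634] [-17.6120599   22.36633069  25.50365439  97.36376588 -10.59797065
  62.78795008  67.04356044] 14.6<stdin>:7: RuntimeWarning: Mean of empty slice.
  ret = ret.dtype.type(ret / rcount)
<stdin>:9: RuntimeWarning: Mean of empty slice.
```

```bash
python3 - <<'E'
from h import *
a=np.radians(-34.1);d=np.array([np.cos(a),np.sin(a)]);H=np.array([.5507,-.038])
i,K,R,t=cap("scene","s6.png"); h=cv2.cvtColor(i,cv2.COLOR_BGR2HSV)
def comp(m):
    n,l,s,c=cv2.connectedComponentsWithStats(m); return [(list(map(int,s[k])),c[k].round(1).tolist()) for k in range(1,n) if s[k][4]>10]
print("yel",comp(cv2.inRange(h,(25,150,90),(33,255,255))[150:280,250:390]), "exp top",proj(K,R,t,[*(H+.135*d),.097])-[250,150],"bot",proj(K,R,t,[*(H+.135*d),.077])-[250,150])
print("ora",comp(cv2.inRange(h,(8,160,90),(20,255,255))[150:280,250:390]))
for x in(.023,.053):
  for z in(.114,.094): print(proj(K,R,t,[*(H+x*d),z])-[250,150])
m=cv2.inRange(h,(0,180,90),(5,255,255))|cv2.inRange(h,(174,180,90),(180,255,255))
print("red",comp(m[150:280,230:350]), "exp",proj(K,R,t,[.4397,-.0299,.08])-[230,150])
E
```

```text
yel [([107, 37, 7, 4, 25], [109.9, 38.4])] exp top [110.47566901  37.42719397] bot [110.10328592  44.28061136]
ora [([67, 30, 11, 10, 102], [71.8, 34.2])]
[66.83745717 29.43187707]
[66.81284771 36.34639464]
[78.55006541 29.98680509]
[78.43192417 36.91016067]
red [] exp [37.16927098 49.32951176]
```

jog_arm --targets '[[[0,0,-1],[-0.1,0,0],0],[[0,0,-1],[-0.3,0,0],0],[[0,0,-1],[-0.4,0,0],0],[[0,0,-1],[-0.4,0,0],0],[[0,0,-1],[-0.4,0,0],0],[[0,0,-1],[-0.4,0,0],0],[[0,0,-1],[-0.3,-0.02,0],0],[[0,0,-1],[-0.13,0,0],0]]'

```text
time: 15.65
tool_pos: [0.4369, -0.0618, 0.19]
tool_rot: [[-0.134, 0.991, -0.001], [0.991, 0.134, 0.0], [0.0, -0.001, -1.0]]
wrist_force: [0.9, 0.1, 0.3]
grip_width: -0.0002
grip_force: 0.0
```

jog_arm --targets '[[[0,0,-1],[0,0,0],0],[[0,0,-1],[0,0,-0.2],0],[[0,0,0],[0,0,-0.4],0],[[0,0,0],[0,0,-0.4],0],[[0,0,0],[0,0,-0.3],0],[[0,0,0],[0,0,-0.2],0],[[0,0,0],[0,0,0],0],[[0,0,0],[0,0,0],0]]'

```text
time: 16.65
tool_pos: [0.4387, -0.0619, 0.1009]
tool_rot: [[0.071, 0.997, 0.001], [0.997, -0.071, -0.0], [-0.0, 0.001, -1.0]]
wrist_force: [-0.3, -0.1, -1.0]
grip_width: 0.0001
grip_force: 0.0
```

```bash
python3 - <<'E'
from h import *
i,K,R,t=cap("scene","s7.png"); h=cv2.cvtColor(i,cv2.COLOR_BGR2HSV)
for p in ((0,100,50),): print([ (x,y,h[y,x].tolist()) for x,y in((267,198),(267,194),(268,203))])
i,K,R,t=cap("wrist","w7.png"); h=cv2.cvtColor(i,cv2.COLOR_BGR2HSV)
m=cv2.inRange(h,(0,170,60),(6,255,255))|cv2.inRange(h,(174,170,60),(180,255,255))
n,l,s,c=cv2.connectedComponentsWithStats(m)
for k in range(1,n):
    if s[k][4]>60: print(s[k].tolist(),c[k].round(1),ray(K,R,t,c[k],.1)[:2])
s=env.get_state(); print(s["tool_pos"],s["wrist_force"],proj(K,R,t,[.4397,-.0299,.1]))
E
```

```text
[(267, 198, [2, 159, 111]), (267, 194, [2, 155, 115]), (268, 203, [2, 162, 110])]
[303, 153, 37, 42, 1126] [321.  174.4] [ 0.44147554 -0.02842944]
[ 0.43884204 -0.06172177  0.1010197 ] [ 0.69649947  0.52566911 -1.04354774] [318.06857984 177.10743756]
```

jog_arm --targets '[[[0,0,0],[0,0,-0.2],0],[[0,0,0],[0,0,-0.3],0],[[0,0,0],[0,0,-0.25],0],[[0,0,0],[0,0,-0.13],0],[[0,0,0],[0,0,0],0],[[0,0,0],[0,0,0],0],[[0,0,0],[0,0,0],0],[[0,0,0],[0,0,0],0]]'

```text
time: 17.75
tool_pos: [0.4386, -0.0617, 0.0479]
tool_rot: [[0.071, 0.997, 0.001], [0.997, -0.071, 0.0], [0.0, 0.001, -1.0]]
wrist_force: [-0.3, -0.0, 0.5]
grip_width: -0.0001
grip_force: 0.0
```

```bash
python3 - <<'E'
from h import *
s=env.get_state(); p=np.array(s["tool_pos"]); print(p,s["wrist_force"])
C=np.array([.5507,-.038]);q=p[:2]
for k in range(1,33):
    a=np.radians(192.1-3*k); n=C+.111*np.array([np.cos(a),np.sin(a)]); print(192.1-3*k,((n-q)/.06).round(3)); q=n
E
```

```text
[ 0.43857419 -0.06166032  0.04793871] [-0.25088854 -0.03300766  0.47162701]
189.1 [0.042 0.102]
186.1 [-0.013  0.096]
183.1 [-0.008  0.097]
180.1 [-0.003  0.097]
177.1 [0.002 0.097]
174.1 [0.007 0.097]
171.1 [0.012 0.096]
168.1 [0.017 0.095]
165.1 [0.022 0.094]
162.1 [0.027 0.093]
159.1 [0.032 0.091]
156.1 [0.037 0.09 ]
153.1 [0.042 0.087]
150.1 [0.046 0.085]
147.1 [0.05  0.083]
144.1 [0.055 0.08 ]
141.1 [0.059 0.077]
138.1 [0.063 0.074]
135.1 [0.067 0.07 ]
132.1 [0.07  0.067]
129.1 [0.074 0.063]
126.1 [0.077 0.059]
123.1 [0.08  0.055]
120.1 [0.082 0.051]
117.1 [0.085 0.046]
114.1 [0.087 0.042]
111.1 [0.089 0.037]
108.1 [0.091 0.032]
105.1 [0.093 0.028]
102.1 [0.094 0.023]
99.1 [0.095 0.018]
96.1 [0.096 0.013]
```

jog_arm --targets '[[[0,0,0],[0.042,0.102,0],0],[[0,0,-0.5],[-0.013,0.096,0],0],[[0,0,-0.5],[-0.008,0.097,0],0],[[0,0,-0.5],[-0.003,0.097,0],0],[[0,0,-0.5],[0.002,0.097,0],0],[[0,0,-0.5],[0.007,0.097,0],0],[[0,0,-0.5],[0.012,0.096,0],0],[[0,0,-0.5],[0.017,0.095,0],0]]'

```text
time: 18.75
tool_pos: [0.4419, -0.0146, 0.0477]
tool_rot: [[0.425, 0.905, 0.0], [0.905, -0.425, -0.0], [0.0, 0.0, -1.0]]
wrist_force: [0.0, -0.9, 0.4]
grip_width: -0.0002
grip_force: 0.4
```

jog_arm --targets '[[[0,0,-0.5],[0.022,0.094,0],0],[[0,0,-0.5],[0.027,0.093,0],0],[[0,0,-0.5],[0.032,0.091,0],0],[[0,0,-0.5],[0.037,0.09,0],0],[[0,0,-0.5],[0.042,0.087,0],0],[[0,0,0],[0,0,0],0],[[0,0,0],[0,0,0],0],[[0,0,0],[0,0,0],0]]'

```text
time: 19.75
tool_pos: [0.4512, 0.0122, 0.0477]
tool_rot: [[0.643, 0.766, 0.0], [0.766, -0.643, 0.0], [0.0, -0.0, -1.0]]
wrist_force: [-0.4, -0.8, 0.9]
grip_width: -0.0002
grip_force: 0.0
```

```bash
cat > kn.py <<'E'
from h import *
i,K,R,t=cap("wrist"); h=cv2.cvtColor(i,cv2.COLOR_BGR2HSV)
m=cv2.inRange(h,(0,150,50),(6,255,255))|cv2.inRange(h,(174,150,50),(180,255,255))
n,l,s,c=cv2.connectedComponentsWithStats(m); k=1+np.argmax(s[1:,4]); X=ray(K,R,t,c[k],.1)[:2]-[.5507,-.038]
print("knob",s[k].tolist(),np.hypot(*X),np.degrees(np.arctan2(X[1],X[0])))
i,K,R,t=cap("scene"); h=cv2.cvtColor(i,cv2.COLOR_BGR2HSV)
for nm,lo,hi in(("yel",(25,150,90),(33,255,255)),("ora",(8,160,90),(20,255,255))):
    m=cv2.inRange(h,lo,hi)[150:280,250:390]; n,l,s,c=cv2.connectedComponentsWithStats(m)
    for k in range(1,n):
        if s[k][4]>8:
            z={"yel":.095,"ora":.106}[nm]; X=ray(K,R,t,c[k]+[250,150],z)[:2]-[.5507,-.038]; print(nm,s[k].tolist(),np.hypot(*X).round(4),np.degrees(np.arctan2(X[1],X[0])).round(1))
s=env.get_state(); print(s["tool_pos"],s["wrist_force"],s["time"])
E
python3 kn.py
```

```text
knob [292, 184, 50, 62, 2245] 0.10933804793747239 139.5107984944537
yel [100, 48, 8, 4, 27] 0.1347 -61.2
ora [65, 32, 12, 11, 104] 0.0402 -69.3
[0.45123927 0.01213757 0.04766735] [-0.17797982  0.81866959 -0.03145987] 19.85
```

jog_arm --targets '[[[0,0,-0.5],[0.046,0.085,0],0],[[0,0,-0.5],[0.05,0.083,0],0],[[0,0,-0.5],[0.055,0.08,0],0],[[0,0,-0.5],[0.059,0.077,0],0],[[0,0,-0.5],[0.063,0.074,0],0],[[0,0,0],[0,0,0],0],[[0,0,0],[0,0,0],0],[[0,0,0],[0,0,0],0]]'

```text
time: 20.85
tool_pos: [0.4675, 0.0361, 0.0476]
tool_rot: [[0.82, 0.573, -0.0], [0.573, -0.82, 0.0], [0.0, -0.0, -1.0]]
wrist_force: [-0.8, -1.7, -1.2]
grip_width: -0.0
grip_force: 0.4
```

jog_arm --targets '[[[0,0,-0.5],[0.067,0.07,0],0],[[0,0,-0.5],[0.07,0.067,0],0],[[0,0,0],[0,0,0],0],[[0,0,0],[0,0,0],0],[[0,0,0],[0,0,0],0],[[0,0,0],[0,0,0],0],[[0,0,0],[0,0,0],0],[[0,0,0],[0,0,0],0]]'

```text
time: 21.85
tool_pos: [0.4752, 0.0441, 0.0475]
tool_rot: [[0.875, 0.484, -0.001], [0.484, -0.875, -0.0], [-0.001, -0.0, -1.0]]
wrist_force: [-5.0, -2.3, 1.4]
grip_width: 0.0001
grip_force: 2.6
```

```bash
python3 kn.py
```

```text
knob [292, 186, 49, 63, 2276] 0.10927868269404863 119.4163941994579
yel [100, 48, 8, 4, 27] 0.1347 -61.2
ora [65, 31, 12, 12, 106] 0.0397 -68.8
[0.47516495 0.0441019  0.04748665] [-5.50677024 -2.25011064  1.25155337] 21.95
```

jog_arm --targets '[[[0,0,-0.5],[0.074,0.063,0],0],[[0,0,-0.5],[0.077,0.059,0],0],[[0,0,0],[0,0,0],0],[[0,0,0],[0,0,0],0],[[0,0,0],[0,0,0],0],[[0,0,0],[0,0,0],0],[[0,0,0],[0,0,0],0],[[0,0,0],[0,0,0],0]]'

```text
time: 22.95
tool_pos: [0.4839, 0.0516, 0.0474]
tool_rot: [[0.921, 0.39, -0.002], [0.39, -0.921, 0.0], [-0.001, -0.001, -1.0]]
wrist_force: [-5.6, -1.7, 1.3]
grip_width: 0.0003
grip_force: 3.0
```

```bash
python3 kn.py; python3 - <<'E'
from h import *
for k in range(3): env.capture("top"); s=env.get_state(); print(s["wrist_force"],s["torque"])
E
```

```text
knob [292, 186, 49, 64, 2288] 0.10929476941387545 113.51309486626101
yel [100, 48, 8, 4, 27] 0.1347 -61.2
ora [65, 31, 12, 12, 106] 0.0397 -68.8
[0.48391135 0.05156845 0.04743387] [-6.28034782 -1.87888113  2.1835571 ] 23.05
[-5.7440285  -2.47356185  1.68026797] [-0.33877674  1.19737649 -0.00375725]
[-5.31895384 -1.44121866  1.55236879] [-0.39832872  1.18278326  0.02321921]
[-6.40011435 -2.09223471  1.37273457] [-0.38949123  1.23202369  0.02999188]
```

jog_arm --targets '[[[0,0,-0.5],[0.08,0.055,0],0],[[0,0,-0.5],[0.082,0.051,0],0],[[0,0,0],[0,0,0],0],[[0,0,0],[0,0,0],0],[[0,0,0],[0,0,0],0],[[0,0,0],[0,0,0],0],[[0,0,0],[0,0,0],0],[[0,0,0],[0,0,0],0]]'

```text
time: 24.2
tool_pos: [0.4902, 0.0569, 0.0468]
tool_rot: [[0.957, 0.291, -0.007], [0.291, -0.957, -0.0], [-0.007, -0.002, -1.0]]
wrist_force: [-14.8, -4.8, 8.2]
grip_width: -0.0
grip_force: 8.3
```

```bash
python3 kn.py; python3 - <<'E'
from h import *
for k in range(3): env.capture("top"); s=env.get_state(); print(s["wrist_force"],s["torque"])
E
```

```text
knob [292, 188, 49, 64, 2331] 0.10909814605525664 109.5448042699613
yel [100, 48, 8, 5, 28] 0.1349 -61.4
ora [65, 31, 12, 12, 106] 0.0397 -68.8
[0.49022516 0.05695289 0.04681482] [-15.56245896  -5.38275068   8.42526146] 24.3
[-15.01365588  -6.16058243   8.62487617] [-1.04554793  3.30018028  0.01547088]
[-15.09720751  -4.53884707   8.42164595] [-1.09477009  3.30107673  0.03392817]
[-16.14187293  -4.47849212   8.71172075] [-1.10471484  3.32247145  0.0301659 ]
```

jog_arm --targets '[[[0,0,0],[-0.08,-0.04,0],0],[[0,0,0],[-0.1,-0.05,0],0],[[0,0,0],[-0.2,-0.05,0],0],[[0,0,0],[-0.2,-0.05,0],0],[[0,0,0],[-0.2,0,0.2],0],[[0,0,0],[0,0,0.5],0],[[0,0,0],[0,0,0.7],0],[[0,0,0],[0,0,0.7],0]]'

```text
time: 25.45
tool_pos: [0.4475, 0.0465, 0.1748]
tool_rot: [[0.957, 0.291, 0.0], [0.291, -0.957, 0.0], [0.0, -0.0, -1.0]]
wrist_force: [0.9, 1.4, 0.8]
grip_width: -0.0002
grip_force: 0.0
```

jog_arm --targets '[[[0,0,0],[-0.3,0,0.4],0],[[0,0,0],[-0.3,0,0.2],0],[[0,0,0],[0,0,0],0],[[0,0,0],[0,0,0],0],[[0,0,0],[0,0,0],0],[[0,0,0],[0,0,0],0],[[0,0,0],[0,0,0],0],[[0,0,0],[0,0,0],0]]'

```text
time: 26.45
tool_pos: [0.4119, 0.0464, 0.2095]
tool_rot: [[0.957, 0.291, -0.0], [0.291, -0.957, -0.001], [-0.0, 0.001, -1.0]]
wrist_force: [0.5, -0.2, -0.6]
grip_width: 0.0
grip_force: 0.0
```

```bash
python3 kn.py
```

```text
knob [325, 85, 24, 25, 484] 0.1097675876270565 121.42926163732686
yel [100, 48, 8, 4, 27] 0.1347 -61.2
ora [65, 32, 12, 11, 105] 0.0404 -69.6
[0.41189316 0.04654908 0.20960356] [ 0.12318147 -0.98705089 -0.66707623] 26.55
```

```bash
python3 -c "
from bench import env
print(env.sign_off())"
```

```text
the job is handed in; nothing more can be done
None
```

I've handed the job in after about 27 s of robot time: the spanner sits fully down on the head with its handle against the post. The nut was pushed to the end of its travel (about 16 N at the knob) and the arm was clear. I judged the 4 from the handle's angle rather than reading the window, and `sign_off` gave no verdict.

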